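# Gauge the clearance under a sample press plate with a taper gauge and hold it for reading

### The job

The textile lab's sample press is parked on its lower stop. Take the orange-handled steel taper gauge from the blue mat by its handle, slide its blade flat along the press bed, straight in under the middle of the pressing plate from the open front, until it drags snugly on both bed and plate without being forced, and finish holding it there, still gripped, level and lightly snug, so that the reading can be taken. Leave the other things on the bench where they are.

Things in the scene. Friction and masses are not known exactly. Their poses are not given: they have to be found in the camera images.
- gauge_handle (a point): centre (half-way up) of the taper gauge's orange handle, a flat-sided block 85 mm long (own x), 24 mm wide (own y, the width to grip across), 26 mm high (own z), lying flat on the mat. A bare steel blade runs on 120 mm from its front end along own +x (see gauge).
- gauge_tip (a point): middle of the blade's tip on its underside, 162.5 mm ahead (own +x) of the handle's centre and 13 mm below it; same axes as gauge_handle.
- bed_edge (a point): point on top of the press's fixed steel bed, 75 mm above the bench, below the middle of the pressing plate's front edge; own +x points level, inwards from the open front to the rear column, z up. The bed's flat top is 160 mm wide (own y) and runs from 30 mm in front of this point (a ledge on which to lay the blade) to 155 mm behind. Nothing sticks out in front of the ledge.
- press: the white C-frame bench press, fixed; origin on the bench 75 mm below bed_edge, same axes. 330 mm deep, 210 mm wide, 365 mm high plus a hand lever at the rear. Column from 190 mm behind the origin; head 120 mm wide, its underside 260 mm above the bench, its front 10 mm behind the origin.
- pressing_plate: steel plate under the ram, rigidly parked; origin at the middle of its front edge on its underside; 130 mm wide (own y), 130 mm deep (own +x, inwards), 22 mm thick. Level clearance over the bed, 4.0 to 6.5 mm from start to start: the blade goes snug with its tip 33 to 75 mm behind the front edge; the drag then rises by 1 to 3 N per mm.
- gauge: the taper gauge, rigid, 150 to 250 g; origin at the middle of the handle's underside, +x towards the blade's tip. Blade 120 mm long, 22 mm wide, underside flat and flush with the handle's underside, upper face tapering evenly from 9.2 mm thick at the handle to 2 mm at the tip. Balance point about 45 mm ahead of the handle's centre.
- mat: blue bench mat, fixed, 300 x 280 x 4 mm; origin at the centre of its underside. The gauge, the brush and the spatula lie on it side by side 90 mm apart, in any order, their business ends towards the press.
- brush: wooden-handled lint brush on the mat, about 190 mm long. Bystander.
- spatula: black-handled steel spatula on the mat, about 190 mm long. Bystander.
- round_cutter: steel ring cutter, 72 mm diameter, 40 mm high. Bystander.
- sample_tin: aluminium sample tin, 68 mm diameter, 70 mm high. Bystander.
- bobbin: small blue bobbin with wooden flanges, 52 mm diameter, 70 mm high. Bystander.
- brass_weight: brass knob weight, 40 mm diameter, 54 mm high. Bystander.

How it is judged:
By the outcome, as a careful person would: the job done as asked, in the order asked, and still so for the second after the job is handed in, while the arm keeps its last pose, push and grip.
It also fails if it takes over 40 s, if anything falls off the work surface, if the arm or the gripper's body presses on something with over 40 N, if the wrist force passes 120 N, or if a joint passes its speed limit or range.

### The arm

A 6-joint arm with a two-finger parallel gripper is mounted at the origin on the work surface. World frame = base frame: x ahead of the robot, y to its left, z up, the work surface at z = 0. Lengths are in m, angles in rad, forces in N, time in s.
With the tool pointing down it reaches from about 0.3 to 0.875 m from the base axis. Payload 6.4 kg.
Tool frame: the origin (TCP) lies on the centre line of the jaws, within the pads' length; the fingertips stand ctrl.tip_extent ahead of it and the grasp point (between the pads) lies 8 mm behind it (ctrl.tip_extent is the distance from the TCP to the fingertips, in m); z points along the fingers, y is the line along which they close (so a half turn about z gives the same grasp; the last joint's range is limited). The gripper opens to 85 mm and grips with 20 to 120 N. Pads are 22 mm wide; open, the fingers measure 114 mm over their backs; the gripper's body (76 mm by 85 mm) begins 54 mm behind the grasp point. The pads swing forward as they close: fully open they stand 13 mm farther back than shut.
Start: joints at [1.096, 0.181, 1.607, -0, 1.354, -0.206], TCP at [0.153, 0.554, 0.242] pointing down, gripper open.
Joint ranges: [-2.99, 2.99], [-0.89, 2.07], [0.3, 2.58], [-1.14, 4.28], [0, 2.63], [-3.12, 3.12]. Speed limits (rad/s): [2.57, 2.57, 3.01, 3.14, 3.14, 3.14].

### API

Orientations are given as a unit quaternion [w, x, y, z].
In Python, from bench import ctrl gives the robot as it stands.
- The arm moves only by the shell command python3 -m handwheel 'ROWS'. ROWS is JSON, a list of rows, each a list of 7 numbers: the turn, a rotation vector about the tool's x, y, z as a fraction of full scale, then the shift along the tool's x, y, z as a fraction of full scale, then the opening, from 0 (shut) to 1 (fully open). In form: [[rx, ry, rz, x, y, z, jaw], ...]. A call has exactly 8 rows; each row shifts and turns the commanded pose from where the row before left it, along the tool's axes as they then stand; what a row does not reach is not made up. Full scale, the value 1, is 300 mm for a shift and pi rad for a turn. A row lasts 1/10 s, in which the tool goes at most 50 mm and 8.59 degrees, less where a joint would pass 70% of its speed; a pose out of reach is approached as far as the arm can. A call with a number of a shift or a turn outside -1 to 1 is refused whole. A call with a gripper value outside its range is refused whole. The fingers move at their own pace and stop on an object; the grip force is fixed at half the most. Time passes only in rows, so rows that do not move let the fingers close, or fill a call up. It gives the time, the measured TCP pose, the force, the opening and the grip force at its end, in the units of the state.
- ctrl.get_obs(): the state, without advancing time (a new reading comes with each control period).
- ctrl.camera(name): name is "scene" or "top"; returns the picture (420x560x3 uint8, blue, green, red); there is no depth.
- ctrl.camera_model(name): a dict with "camera_matrix" (3x3 intrinsics, pixels), "dist_coeffs" ([k1, k2, p1, p2, k3] as OpenCV has them; the pictures are not rectified), "cam_to_world" (4x4, takes a point from camera to world coordinates). Camera axes: x right, y up, looking along -z (the intrinsics and any distortion apply to the point x, -y, -z); pixel columns grow to the right and rows downward; lengths in m; the calibration is good to about 2 mm. A picture is of the moment at which its call begins. camera_model takes no time and is no camera call.
- ctrl.hand_in(): hands the job in; it is judged then, once.
The state is a dict: "time_s": time; "q": joint angles; "dq": joint speeds; "joint_efforts": joint torques, N m; "eef_pos": TCP position; "eef_rot": TCP orientation; "wrist_force": force on the tool from outside, world axes, zero at the start; "torque": the same for the moment, N m; "opening": opening from 0.0 (shut) to 1.0 (fully open); "grasp_force": force on a finger pad.
Only numpy, scipy, OpenCV 4.12 (cv2) and the standard library are available. Lean on these libraries where they do the work, as an engineer would, in place of code of your own. Each camera call takes 0.05 s, during which the arm holds its last target. There are 200 camera calls.

## Working session

There is one attempt and no reset: what is moved stays moved. The work goes in short steps, Python scripts to look and compute and a shell command to move; the robot and the scene stay as the last step left them, time stands still between calls to the robot, and variables do not carry over. Pictures are saved under pics/ and viewed, at most 10 in all, crops included, and the job is handed in when it is done.

```bash
mkdir -p pics; ls; python3 - <<'E'
from bench import ctrl
import cv2
o=ctrl.get_obs(); print({k:(v if not hasattr(v,'round') else v) for k,v in o.items()}); print(ctrl.tip_extent)
for n in("scene","top"):
    cv2.imwrite(f"pics/{n}0.png",ctrl.camera(n)); m=ctrl.camera_model(n); print(n,m)
E
```

```text
pics
{'time_s': 0.0, 'q': array([ 1.09569379e+00,  1.81562573e-01,  1.60804073e+00,  4.63143352e-07,
        1.35379358e+00, -2.06312717e-01]), 'dq': array([-0.00028216,  0.0024138 ,  0.00147925,  0.000374  , -0.00012993,
       -0.00228408]), 'joint_efforts': array([-2.75745013e-03, -4.44861460e+01, -3.51339483e+01, -4.80669351e-04,
        8.90398223e-03, -2.72729875e-05]), 'eef_pos': array([0.15243312, 0.55385712, 0.24135622]), 'eef_rot': array([-3.01658176e-04,  1.33990696e-01,  9.90982179e-01, -8.50183424e-04]), 'wrist_force': array([-0.05534149, -0.43968085,  0.46788196]), 'torque': array([-0.02299523,  0.03127233,  0.02411902]), 'grasp_force': 0.0, 'opening': 1.0010038949685391}
0.011
scene {'camera_matrix': array([[475.67502802,   0.        , 285.10176937],
       [  0.        , 475.67502802, 215.02736054],
       [  0.        ,   0.        ,   1.        ]]), 'dist_coeffs': array([-0.11358068,  0.        ,  0.        ,  0.        ,  0.        ]), 'cam_to_world': array([[-0.71167253, -0.42459351,  0.55968076,  1.20983972],
       [ 0.70228014, -0.45042762,  0.5512872 ,  0.81031603],
       [ 0.01802271,  0.78538864,  0.61874055,  0.74000842],
       [ 0.        ,  0.        ,  0.        ,  1.        ]])}
top {'camera_matrix': array([[384.60187194,   0.        , 276.73442794],
       [  0.        , 384.60187194, 208.58827247],
       [  0.        ,   0.        ,   1.        ]]), 'dist_coeffs': array([-0.09249093,  0.        ,  0.        ,  0.        ,  0.        ]), 'cam_to_world': array([[-0.02817784,  0.98491623, -0.17072209,  0.45106814],
       [-0.99959363, -0.02702705,  0.00906154,  0.19152791],
       [ 0.00431074,  0.17090805,  0.98527755,  0.93916669],
       [ 0.        ,  0.        ,  0.        ,  1.        ]])}
```

View pics/scene0.png

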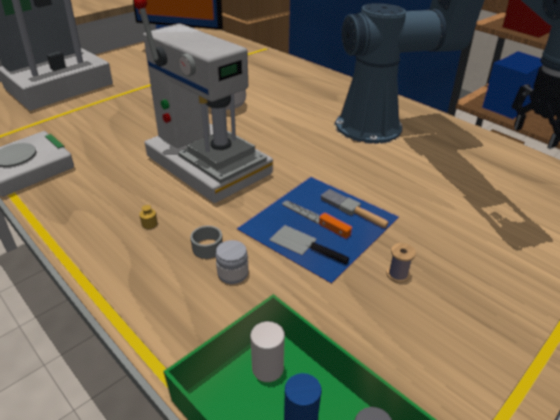

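View pics/top0.png

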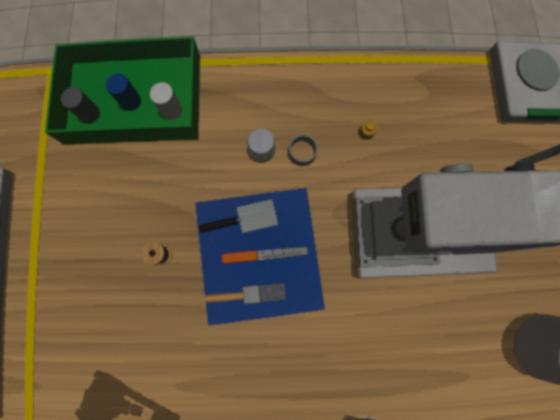

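The scene view shows the gauge between the spatula and the brush: orange handle at about (335,225), blade towards the press. In the top view the handle is at (240,257), the blade tip near (307,251), and the press bed front near (357,232).

```bash
cat > h.py <<'E'
import numpy as np, cv2
from bench import ctrl
def ray(n,p):
    m=ctrl.camera_model(n); u=cv2.undistortPoints(np.array([[p]],float),m["camera_matrix"],m["dist_coeffs"])[0,0]
    T=m["cam_to_world"]; d=T[:3,:3]@[u[0],-u[1],-1]; return T[:3,3],d
def plane(n,p,z):
    c,d=ray(n,p); return c+d*(z-c[2])/d[2]
def tri(ps,pt):
    a,d=ray("scene",ps); b,e=ray("top",pt)
    s,t=np.linalg.lstsq(np.c_[d,-e],b-a,rcond=None)[0]; return (a+d*s+b+e*t)/2, np.linalg.norm(a+d*s-b-e*t)
def proj(n,P):
    m=ctrl.camera_model(n); T=m["cam_to_world"]; q=(np.atleast_2d(P)-T[:3,3])@T[:3,:3]; q=q*[1,-1,-1]
    return cv2.projectPoints(q,np.zeros(3),np.zeros(3),m["camera_matrix"],m["dist_coeffs"])[0][:,0]
def orange(im):
    h=cv2.cvtColor(im,cv2.COLOR_BGR2HSV); k=cv2.inRange(h,(3,200,110),(13,255,255)); return k
E
python3 - <<'E'
from h import *
for n,b in(("scene",(290,190,370,250)),("top",(205,235,325,275))):
    im=cv2.imread(f"pics/{n}0.png"); k=orange(im); x0,y0,x1,y1=b; s=np.zeros_like(k); s[y0:y1,x0:x1]=k[y0:y1,x0:x1]
    c=max(cv2.findContours(s,0,2)[0],key=cv2.contourArea); r=cv2.minAreaRect(c); M=cv2.moments(c); print(n,r,cv2.contourArea(c))
    p=(M["m10"]/M["m00"],M["m01"]/M["m00"]); print(p,plane(n,p,.017+.006),cv2.boxPoints(r).round(1).tolist())
    print([plane(n,q,.030).round(4) for q in cv2.boxPoints(r)])
a=cv2.imread("pics/scene0.png")[70:200,130:290]; b=cv2.imread("pics/top0.png")[170:290,200:380]
cv2.imwrite("pics/c1.png",cv2.resize(a,None,fx=4.5,fy=4.5,interpolation=2)); cv2.imwrite("pics/c2.png",cv2.resize(b,None,fx=4.4,fy=4.4,interpolation=2))
E
```

```text
scene ((335.0587463378906, 222.88790893554688), (31.299381256103516, 6.496098041534424), 27.645973205566406) 167.0
(335.33732534930135, 223.01596806387224) [0.49538524 0.27606771 0.023     ] [[319.70001220703125, 218.5], [322.70001220703125, 212.6999969482422], [350.3999938964844, 227.3000030517578], [347.3999938964844, 233.0]]
[array([0.5167, 0.2442, 0.03  ]), array([0.4947, 0.2341, 0.03  ]), array([0.4885, 0.3162, 0.03  ]), array([0.5099, 0.3246, 0.03  ])]
top ((239.36138916015625, 256.61383056640625), (8.05980110168457, 33.2342414855957), 84.2894058227539) 228.0
(239.34649122807016, 256.61988304093563) [0.49671579 0.27496782 0.023     ] [[222.39999389648438, 254.3000030517578], [255.5, 251.0], [256.29998779296875, 259.0], [223.1999969482422, 262.29998779296875]]
[array([0.5029, 0.3142, 0.03  ]), array([0.5087, 0.2361, 0.03  ]), array([0.4898, 0.2346, 0.03  ]), array([0.4841, 0.3124, 0.03  ])]
```

View pics/c1.png

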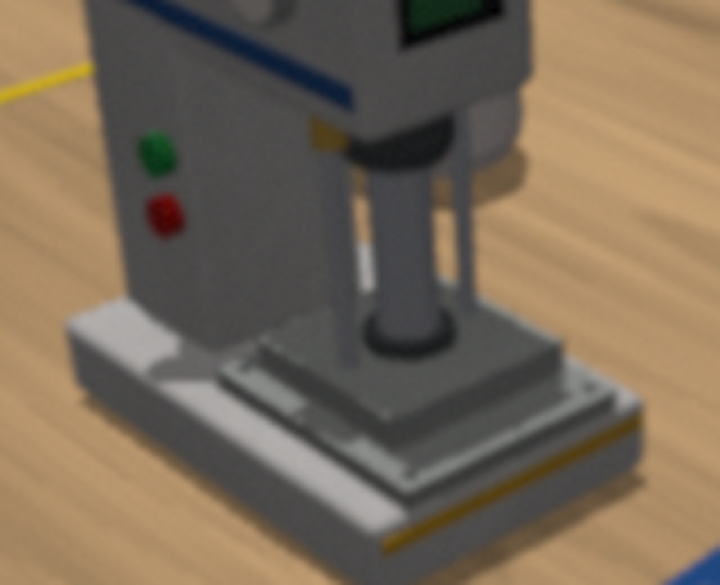

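View pics/c2.png

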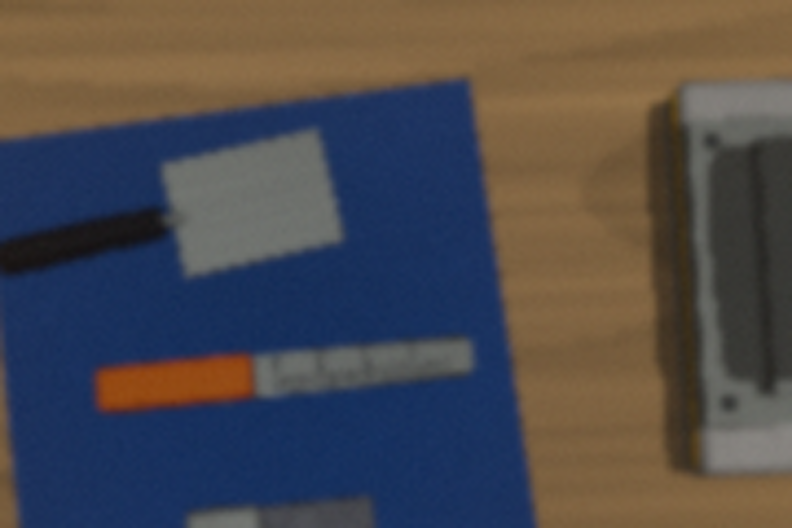

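The crops show the bed's silver front edge running from scene (220.7,178.4) to (266.9,157.3), and in the top view from (357.5,196) to (361,267.7). The plate's front top edge in the top view runs from about (371.6,202) to (374.5,258.6), and the blade tip is at (307.3,251.1).

```bash
python3 - <<'E'
from h import *
A=plane("top",(357.5,196.1),.075);B=plane("top",(360.9,267.7),.075)
a=plane("scene",(220.7,178.4),.075);b=plane("scene",(266.9,157.3),.075)
for P,Q in((A,B),(a,b)): 
    d=Q-P; print(P.round(4),Q.round(4),np.linalg.norm(d),"inward angle",np.degrees(np.arctan2(d[1],d[0]))-270+180+180)
C=plane("top",(371.6,202),.102);D=plane("top",(374.5,258.6),.102); print("plate",C,D,np.linalg.norm(C-D),(C+D)/2)
t=plane("top",(307.3,251.1),.006);h=np.array([.496,.2755]);d=t[:2]-h; print("tip",t,np.hypot(*d),np.degrees(np.arctan2(d[1],d[0])))
# base top-face long edges & base plane in top: detect lines
im=cv2.cvtColor(cv2.imread("pics/top0.png"),6); L=cv2.createLineSegmentDetector().detect(im)[0][:,0]
for l in L:
    if l[0]>345 and l[2]>345 and 150<l[1]<300 and np.hypot(l[0]-l[2],l[1]-l[3])>35: 
        p,q=plane("top",l[:2],.075),plane("top",l[2:],.075); print(l.round(1),np.degrees(np.arctan2(*(q-p)[1::-1])).round(2))
E
```

```text
[ 0.6249 -0.0034  0.075 ] [ 0.4614 -0.0009  0.075 ] 0.1634975016243654 inward angle 269.1461542531409
[0.6216 0.0019 0.075 ] [0.4686 0.0069 0.075 ] 0.15309526358398148 inward angle 268.1263466030908
plate [ 0.60523312 -0.02816242  0.102     ] [ 0.47971377 -0.02602637  0.102     ] 0.12553752691999748 [ 0.54247345 -0.0270944   0.102     ]
tip [0.50630766 0.1119123  0.006     ] 0.16391212367369998 -86.39455869269693
[533.1 170.3 483.1 173.4] 92.52
[532.  249.1 440.6 254.6] 90.88
[429.3 246.4 558.2 241.2] -90.04
[481.9 172.8 425.6 173.6] 89.83
[355.7 199.4 359.9 265.7] -179.9
[420.1 175.7 426.1 244.4] 179.73
[363.6 254.4 359.9 204.4] 0.6
[434.4 253.  378.1 255.7] 90.58
[421.9 264.3 363.1 267.5] 90.91
[363.1 276.1 494.3 270. ] -89.79
[410.4 233.1 407.2 195.6] -0.1
```

```bash
python3 -m handwheel '[[0,0,0.0477,0,0,0.04,1],[0,0,0.0477,0,0,0.04,1],[0,0,0.0477,0,0,0.04,1],[0,0,0.0477,0,0,0.04,1],[0,0,0.0477,0,0,0.04,1],[0,0,0.0477,0,0,0.04,1],[0,0,0.0477,0,0,0.04,1],[0,0,0.0477,0,0,0.04,1]]'
cat >> h.py <<'E'
def todo(p,yaw_y):
    "remaining tool-frame shift (mm, and as fraction), and turn about tool z (fraction) to bring TCP to p with tool y at world angle yaw_y deg"
    from scipy.spatial.transform import Rotation as R
    o=ctrl.get_obs(); q=o["eef_rot"]; M=R.from_quat([q[1],q[2],q[3],q[0]]).as_matrix()
    s=M.T@(np.array(p)-o["eef_pos"]); a=np.degrees(np.arctan2(M[1,1],M[0,1])); 
    print("t",round(o["time_s"],2),"pos",o["eef_pos"].round(4),"ytilt",np.degrees(M[2,:2]).round(2),"yaw",a.round(2),"shift frac",(s/.3).round(4),"turn frac",round(-(yaw_y-a)/180,4),"F",o["wrist_force"].round(2),"T",o["torque"].round(2),"op",round(o["opening"],3),"g",o["grasp_force"])
E
python3 -c "
from h import *
todo((.497,.2605,.13),3.6)"
```

```text
time_s: 0.9
eef_pos: [0.1525, 0.554, 0.1453]
eef_rot: [0.0, 0.672, 0.741, -0.0]
wrist_force: [0.5, 0.7, -0.7]
opening: 0.999
grasp_force: 0.0
t 0.9 pos [0.1525 0.554  0.1453] ytilt [-0.04 -0.03] yaw 5.56 shift frac [-1.0849  1.0481  0.0514] turn frac 0.0109 F [ 0.47  0.69 -0.7 ] T [ 0.05 -0.05 -0.04] op 0.999 g 0.0
```

```bash
python3 -m handwheel '[[0,0,0.0109,-0.1,0.1,0,1],[0,0,0,-0.11,0.1,0,1],[0,0,0,-0.11,0.1,0,1],[0,0,0,-0.11,0.1,0,1],[0,0,0,-0.11,0.1,0,1],[0,0,0,-0.11,0.1,0,1],[0,0,0,-0.11,0.1,0,1],[0,0,0,-0.11,0.1,0,1]]' >/dev/null
python3 -c "
from h import *
todo((.497,.2605,.13),3.6)"
```

```text
t 1.7 pos [0.4119 0.3101 0.1461] ytilt [-0.   -0.02] yaw 3.95 shift frac [-0.1845  0.2718  0.0536] turn frac 0.002 F [ 0.21  0.46 -0.47] T [ 0.02 -0.03  0.04] op 0.998 g 0.0
```

```bash
python3 -m handwheel '[[0,0,0,-0.05,0.09,0.03,1],[0,0,0,-0.05,0.09,0.03,1],[0,0,0,-0.05,0.07,0.04,1],[0,0,0,-0.02,0,0.05,1],[0,0,0,0,0,0.05,1],[0,0,0,0,0,0,1],[0,0,0,0,0,0,1],[0,0,0,0,0,0,1]]' >/dev/null
python3 - <<'E'
from h import *
cv2.imwrite("pics/top1.png",cv2.resize(ctrl.camera("top")[190:310,180:340],None,fx=4.5,fy=4.5,interpolation=2))
cv2.imwrite("pics/sc1.png",cv2.resize(ctrl.camera("scene")[150:280,230:400],None,fx=4.4,fy=4.4,interpolation=2))
todo((.497,.2605,.018),3.6)
E
```

```text
t 2.6 pos [0.4897 0.2666 0.0872] ytilt [0.02 0.09] yaw 4.0 shift frac [-0.0221  0.0226  0.2308] turn frac 0.0022 F [ 0.44 -0.54  0.96] T [ 0.02  0.04 -0.05] op 1.003 g 0.0
```

View pics/sc1.png

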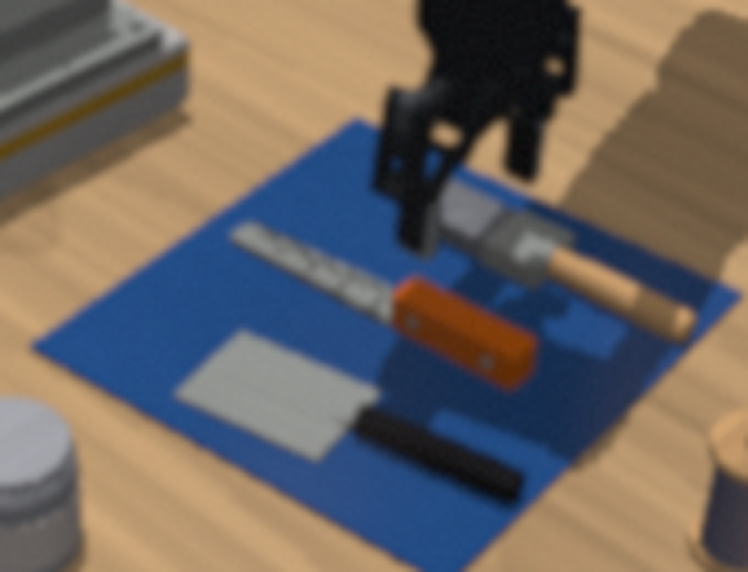

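The gripper stands above and ahead of the gauge, clear of the neighbours, and the handle lies between the fingers' planes. I'll narrow the jaw a little, centre it and go down.

```bash
python3 -m handwheel '[[0,0,0.0022,-0.011,0.0115,0,0.65],[0,0,0,-0.011,0.011,0,0.65],[0,0,0,0,0,0.04,0.65],[0,0,0,0,0,0.05,0.65],[0,0,0,0,0,0.05,0.65],[0,0,0,0,0,0.05,0.65],[0,0,0,0,0,0,0.65],[0,0,0,0,0,0,0.65]]' >/dev/null
python3 -c "
from h import *
todo((.497,.2605,.018),3.6)"
```

```text
t 3.4 pos [0.4959 0.2596 0.0283] ytilt [-0.02 -0.1 ] yaw 3.56 shift frac [0.0027 0.0038 0.0345] turn frac -0.0002 F [-0.01  0.28 -0.16] T [0.02 0.07 0.04] op 0.651 g 0.0
```

```bash
python3 -m handwheel '[[0,0,0,0.001,0.002,0.017,0.65],[0,0,0,0.001,0.0015,0.017,0.65],[0,0,0,0,0,0,0.65],[0,0,0,0,0,0,0],[0,0,0,0,0,0,0],[0,0,0,0,0,0,0],[0,0,0,0,0,0,0],[0,0,0,0,0,0,0]]' 
python3 -c "
from h import *
todo((.497,.2605,.018),3.6)"
```

```text
time_s: 4.2
eef_pos: [0.498, 0.2606, 0.0196]
eef_rot: [0.0, 0.685, 0.729, 0.0]
wrist_force: [0.0, 1.0, 3.7]
opening: 0.263
grasp_force: 60.0
t 4.2 pos [0.498  0.2606 0.0196] ytilt [0.01 0.06] yaw 3.55 shift frac [-0.     -0.0034  0.0054] turn frac -0.0003 F [0.02 0.95 3.66] T [0.04 0.08 0.04] op 0.263 g 59.99670624732971
```

```bash
python3 -m handwheel '[[0,0,0,0,0,-0.03,0],[0,0,0,0,0,-0.05,0],[0,0,0,0,0,-0.06,0],[0,0,0,0,0,-0.07,0],[0,0,0,0,0,-0.07,0],[0,0,0,0,0,-0.06,0],[0,0,0,0,0,0,0],[0,0,0,0,0,0,0]]' 
python3 - <<'E'
from h import *
s=ctrl.camera("scene");t=ctrl.camera("top")
cv2.imwrite("pics/sc2f.png",s);cv2.imwrite("pics/top2f.png",t)
cv2.imwrite("pics/top2.png",np.vstack([cv2.resize(t[210:280,190:370],None,fx=4.4,fy=4.4,interpolation=2),cv2.resize(s[165:230,240:420],None,fx=4.4,fy=4.4,interpolation=2)]))
todo((.544,.145,.125),0)
E
```

```text
time_s: 5.0
eef_pos: [0.4976, 0.2605, 0.1216]
eef_rot: [0.0, 0.685, 0.729, 0.0]
wrist_force: [0.4, 0.1, -1.9]
opening: 0.271
grasp_force: 59.4
t 5.1 pos [0.4967 0.2602 0.1201] ytilt [-0.02 -0.11] yaw 3.55 shift frac [-0.393   0.1337 -0.0164] turn frac 0.0197 F [-0.69  0.7  -1.57] T [0.04 0.04 0.03] op 0.264 g 59.36222434043884
```

View pics/top2.png

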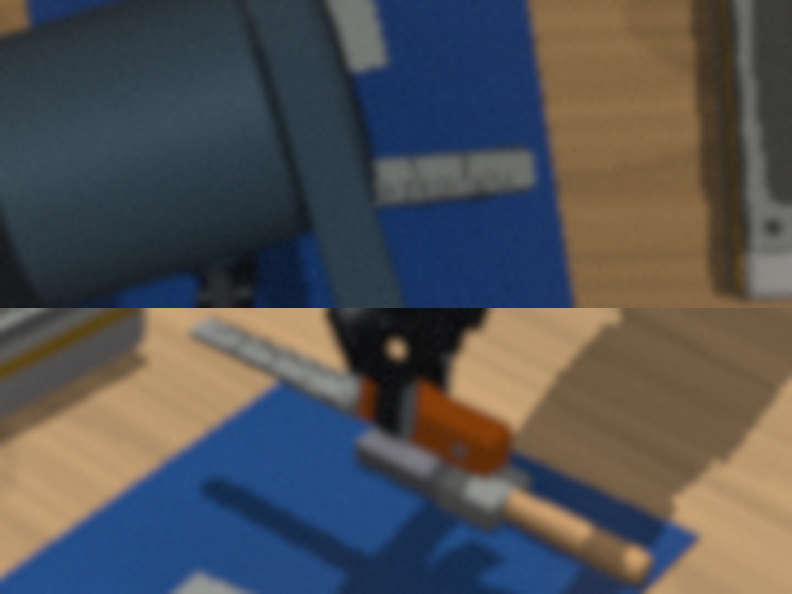

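The gauge is held level-looking by its handle. The blade tip is at top (311.8,248.0) and scene (287.0,168.6).

```bash
python3 -c "
from h import *
P,e=tri((287.0,168.6),(311.8,248.0)); print(P.round(4),e.round(4)); print((P-ctrl.get_obs()['eef_pos']).round(4))
print(proj('top',[[.4967+.1475*np.sin(np.radians(3.55)),.2602-.1475*np.cos(np.radians(3.55)),z] for z in (.1,.1066,.112)]), proj('scene',[[.5059,.113,z] for z in (.1,.1066,.112)]))
"
```

```text
[0.5044 0.1132 0.1054] 0.0074
[ 0.0078 -0.147  -0.0147]
[[310.38704309 248.66665674]
 [310.66369506 248.45891411]
 [310.89328594 248.28650299]] [[284.99198463 170.38725244]
 [285.03990661 168.13162794]
 [285.07935757 166.27491695]]
```

```bash
python3 -m handwheel '[[0,0,0.0186,0,0.02,0,0],[0,0,0,-0.03,0.03,0,0],[0,0,0,-0.08,0.03,0,0],[0,0,0,-0.1,0.03,0,0],[0,0,0,-0.1,0.03,0,0],[0,0,0,-0.07,0.015,0,0],[0,0,0,-0.04,0,0,0],[0,0,0,0,0,0,0]]' >/dev/null
python3 -m handwheel '[[0,0,0,0,0,0.02,0],[0,0,0,0,0,0.03,0],[0,0,0,0,0,0.02,0],[0,0,0,0,0,0,0],[0,0,0,0,0,0,0],[0,0,0,0,0,0,0],[0,0,0,0,0,0,0],[0,0,0,0,0,0,0]]' >/dev/null
python3 - <<'E'
from h import *
todo((.544,.133,.0906),0.2)
s=ctrl.camera("scene");t=ctrl.camera("top");todo((.544,.133,.0906),0.2)
cv2.imwrite("pics/v3.png",np.vstack([cv2.resize(t[190:260,290:450],None,fx=4.4,fy=4.4,interpolation=2),cv2.resize(s[130:195,190:350],None,fx=4.4,fy=4.4,interpolation=2)]))
E
```

```text
t 6.7 pos [0.5447 0.135  0.1004] ytilt [-0.    0.03] yaw 0.21 shift frac [-0.0066 -0.0024  0.0327] turn frac 0.0 F [-1.58  0.45 -1.89] T [ 0.07  0.02 -0.  ] op 0.267 g 59.27399754524231
t 6.8 pos [0.5446 0.1349 0.1003] ytilt [-0.    0.02] yaw 0.2 shift frac [-0.0065 -0.002   0.0323] turn frac 0.0 F [ 0.62  0.44 -2.08] T [ 0.08  0.02 -0.03] op 0.268 g 59.27302658557892
```

View pics/v3.png

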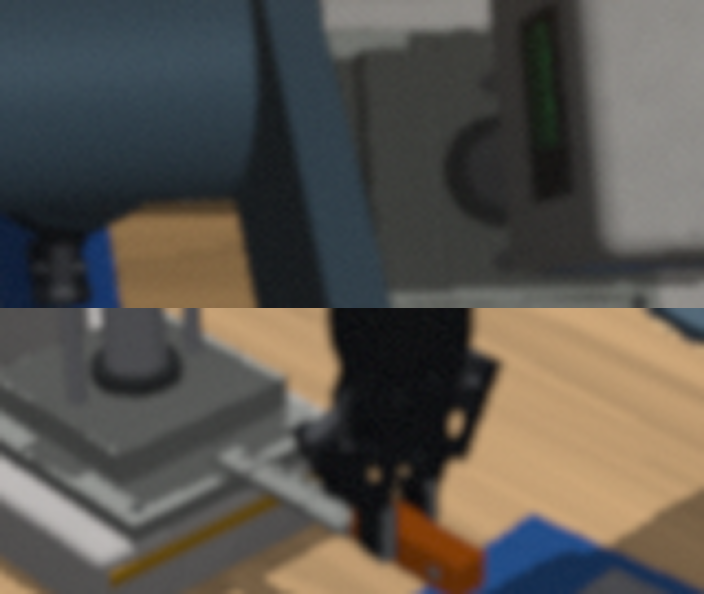

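The blade tip hovers over the ledge at about scene (243.4,163.9). The plate's front top corners are at (216.8,163.4) and (255.2,145.5).

```bash
python3 -c "
from h import *
a=plane('scene',(216.8,163.4),.102);b=plane('scene',(255.2,145.5),.102);print(a,b,(a+b)/2,np.linalg.norm(a-b)); print('tip',plane('scene',(243.4,163.9),.0867))
"
python3 -m handwheel '[[0,0,0,-0.006,-0.001,0.012,0],[0,0,0,0,0,0.008,0],[0,0,0,0,0,0.002,0],[0,0,0,0,0,0,0],[0,0,0,0,0,0.002,0],[0,0,0,0,0,0,0],[0,0,0,0,0,0,0],[0,0,0,0,0,0,0]]'
python3 -c "
from h import *
todo((.544,.133,.0906),0.2)"
```

```text
[ 0.61042766 -0.02511906  0.102     ] [ 0.48043271 -0.02594435  0.102     ] [ 0.54543019 -0.02553171  0.102     ] 0.1299975712297585
tip [0.54779037 0.00360908 0.0867    ]
time_s: 7.6
eef_pos: [0.5442, 0.1331, 0.0929]
eef_rot: [0.0, 0.706, 0.708, 0.0]
wrist_force: [0.5, 0.8, -3.2]
opening: 0.262
grasp_force: 59.3
t 7.6 pos [0.5442 0.1331 0.0929] ytilt [-0.  0.] yaw 0.21 shift frac [-0.0005 -0.0007  0.0077] turn frac 0.0 F [ 0.48  0.8  -3.18] T [ 0.03 -0.03  0.07] op 0.262 g 59.27399039268494
```

```bash
python3 -m handwheel '[[0,0,0,0,0,0.003,0],[0,0,0,0,0,0,0],[0,0,0,0,0,0,0],[0,0,0,0,0,0.002,0],[0,0,0,0,0,0,0],[0,0,0,0,0,0,0],[0,0,0,0,0,0,0],[0,0,0,0,0,0,0]]'
python3 -c "
from h import *
todo((.544,.133,.0906),0.2)"
python3 -m handwheel '[[0,0,0,0,0,0.002,0],[0,0,0,0,0,0,0],[0,0,0,0,0,0,0],[0,0,0,0,0,0,0],[0,0,0,0,0,0,0],[0,0,0,0,0,0,0],[0,0,0,0,0,0,0],[0,0,0,0,0,0,0]]'
python3 -c "
from h import *
todo((.544,.133,.0906),0.2)"
```

```text
time_s: 8.4
eef_pos: [0.5442, 0.1332, 0.0914]
eef_rot: [0.0, 0.706, 0.708, 0.0]
wrist_force: [0.8, -0.0, -2.1]
opening: 0.268
grasp_force: 59.3
t 8.4 pos [0.5442 0.1332 0.0914] ytilt [0. 0.] yaw 0.21 shift frac [-0.0006 -0.0007  0.0027] turn frac 0.0 F [ 0.77 -0.02 -2.13] T [0.03 0.07 0.04] op 0.268 g 59.27172303199768
time_s: 9.2
eef_pos: [0.5442, 0.1331, 0.0908]
eef_rot: [0.0, 0.706, 0.708, 0.0]
wrist_force: [-0.7, 0.3, -2.2]
opening: 0.265
grasp_force: 59.3
t 9.2 pos [0.5442 0.1331 0.0908] ytilt [0. 0.] yaw 0.2 shift frac [-0.0005 -0.0007  0.0007] turn frac 0.0 F [-0.69  0.34 -2.15] T [ 0.01  0.01 -0.03] op 0.265 g 59.27771329879761
```

```bash
python3 -m handwheel '[[0,0,0,0,0,0.002,0],[0,0,0,0,0,0,0],[0,0,0,0,0,0,0],[0,0,0,0,0,0,0],[0,0,0,0,0,0,0],[0,0,0,0,0,0,0],[0,0,0,0,0,0,0],[0,0,0,0,0,0,0]]'|grep -E 'pos|wri'
python3 -c "
from h import *
todo((.544,.133,.0906),0.2)"
python3 -m handwheel '[[0,0,0,0,0,0.002,0],[0,0,0,0,0,0,0],[0,0,0,0,0,0,0],[0,0,0,0,0,0,0],[0,0,0,0,0,0,0],[0,0,0,0,0,0,0],[0,0,0,0,0,0,0],[0,0,0,0,0,0,0]]'|grep -E 'pos|wri'
python3 -c "
from h import *
todo((.544,.133,.0906),0.2)"
```

```text
eef_pos: [0.5442, 0.1332, 0.0902]
wrist_force: [0.5, 1.9, -0.6]
t 10.0 pos [0.5442 0.1332 0.0902] ytilt [0. 0.] yaw 0.2 shift frac [-0.0006 -0.0008 -0.0013] turn frac 0.0 F [ 0.47  1.94 -0.57] T [ 0.    0.09 -0.03] op 0.267 g 59.41052734851837
eef_pos: [0.5443, 0.1332, 0.0897]
wrist_force: [0.1, 2.1, 1.6]
t 10.8 pos [0.5443 0.1332 0.0897] ytilt [0.   0.01] yaw 0.21 shift frac [-0.0006 -0.0009 -0.0031] turn frac 0.0 F [0.13 2.05 1.62] T [ 0.07  0.01 -0.03] op 0.269 g 59.64220404624939
```

The underside touches the bed at about TCP z = 0.0903. I'll ease the press slightly and slide in.

```bash
cat > g.py <<'E'
from h import *
import sys
todo((.544,.133,.0906),0.2); sys.exit(ctrl.get_obs()["wrist_force"][1]>4.0)
E
python3 -m handwheel '[[0,0,0,0,0,-0.001,0],[0,0,0,-0.01,0,0,0],[0,0,0,-0.02,0,0,0],[0,0,0,-0.025,0,0,0],[0,0,0,-0.025,0,0,0],[0,0,0,-0.02,0,0,0],[0,0,0,-0.01,0,0,0],[0,0,0,0,0,0,0]]' >/dev/null; python3 g.py &&
python3 -m handwheel '[[0,0,0,-0.005,0,0,0],[0,0,0,-0.005,0,0,0],[0,0,0,0,0,0,0],[0,0,0,0,0,0,0],[0,0,0,0,0,0,0],[0,0,0,0,0,0,0],[0,0,0,0,0,0,0],[0,0,0,0,0,0,0]]' >/dev/null; python3 g.py
```

```text
t 11.6 pos [0.5444 0.0991 0.0899] ytilt [-0.06  0.  ] yaw 0.16 shift frac [ 0.1132 -0.0011 -0.0023] turn frac -0.0002 F [ 0.9  -1.44  0.96] T [-0.63  0.01 -0.01] op 0.267 g 59.67329263687134
t 11.6 pos [0.5444 0.0991 0.0899] ytilt [-0.06  0.  ] yaw 0.16 shift frac [ 0.1132 -0.0011 -0.0023] turn frac -0.0002 F [ 0.9  -1.44  0.96] T [-0.63  0.01 -0.01] op 0.267 g 59.67329263687134False
False
```

```bash
sed -i 's/sys.exit(\(.*\))$/sys.exit(int(\1))/' g.py
python3 -m handwheel '[[0,0,0,-0.005,0,0,0],[0,0,0,-0.004,0,0,0],[0,0,0,0,0,0,0],[0,0,0,0,0,0,0],[0,0,0,0,0,0,0],[0,0,0,0,0,0,0],[0,0,0,0,0,0,0],[0,0,0,0,0,0,0]]' >/dev/null; python3 g.py
```

```text
t 12.4 pos [0.5444 0.0976 0.0899] ytilt [0.01 0.01] yaw 0.21 shift frac [ 0.118  -0.0008 -0.0022] turn frac 0.0 F [-0.62  3.02  2.68] T [ 0.24 -0.03  0.07] op 0.27 g 59.787978529930115
```

```bash
python3 -m handwheel '[[0,0,0,0,0,-0.001,0],[0,0,0,-0.004,0,0,0],[0,0,0,-0.004,0,0,0],[0,0,0,0,0,0,0],[0,0,0,0,0,0,0],[0,0,0,0,0,0,0],[0,0,0,0,0,0,0],[0,0,0,0,0,0,0]]' >/dev/null; python3 g.py &&
python3 -m handwheel '[[0,0,0,-0.004,0,0,0],[0,0,0,-0.004,0,0,0],[0,0,0,-0.002,0,0,0],[0,0,0,0,0,0,0],[0,0,0,0,0,0,0],[0,0,0,0,0,0,0],[0,0,0,0,0,0,0],[0,0,0,0,0,0,0]]' >/dev/null; python3 g.py
```

```text
t 13.2 pos [0.5442 0.0948 0.0901] ytilt [-0.02 -0.01] yaw 0.2 shift frac [ 0.1273 -0.0003 -0.0017] turn frac 0.0 F [-0.81  0.2   0.71] T [-0.27  0.04 -0.03] op 0.266 g 59.68932509422302
t 14.0 pos [0.5444 0.092  0.0902] ytilt [-0.  0.] yaw 0.2 shift frac [ 0.1366 -0.0007 -0.0013] turn frac 0.0 F [0.19 1.77 1.9 ] T [ 0.02 -0.01  0.01] op 0.266 g 59.700384736061096
```

```bash
python3 -m handwheel '[[0,0,0,-0.003,0,-0.0005,0],[0,0,0,-0.004,0,0,0],[0,0,0,-0.003,0,0,0],[0,0,0,0,0,0,0],[0,0,0,0,0,0,0],[0,0,0,0,0,0,0],[0,0,0,0,0,0,0],[0,0,0,0,0,0,0]]' >/dev/null; python3 g.py &&
python3 -m handwheel '[[0,0,0,-0.004,0,0,0],[0,0,0,-0.004,0,0,0],[0,0,0,-0.002,0,0,0],[0,0,0,0,0,0,0],[0,0,0,0,0,0,0],[0,0,0,0,0,0,0],[0,0,0,0,0,0,0],[0,0,0,0,0,0,0]]' >/dev/null; python3 g.py && 
python3 -m handwheel '[[0,0,0,-0.004,0,0,0],[0,0,0,-0.004,0,0,0],[0,0,0,-0.002,0,0,0],[0,0,0,0,0,0,0],[0,0,0,0,0,0,0],[0,0,0,0,0,0,0],[0,0,0,0,0,0,0],[0,0,0,0,0,0,0]]' >/dev/null; python3 g.py
```

```text
t 14.8 pos [0.5443 0.0889 0.0903] ytilt [-0.02 -0.01] yaw 0.2 shift frac [ 0.1471 -0.0004 -0.0011] turn frac 0.0 F [ 0.29 -0.25 -0.49] T [-0.24  0.06 -0.06] op 0.267 g 59.63459014892578
t 15.6 pos [0.5444 0.086  0.0903] ytilt [-0.01  0.  ] yaw 0.21 shift frac [ 0.1566 -0.0007 -0.0009] turn frac 0.0 F [0.55 0.53 0.  ] T [ 0.03  0.01 -0.01] op 0.271 g 59.64354336261749
t 16.4 pos [0.5444 0.083  0.0903] ytilt [-0.01 -0.  ] yaw 0.21 shift frac [ 0.1668 -0.0006 -0.0009] turn frac 0.0 F [-0.07  0.94  1.02] T [-0.01  0.   -0.03] op 0.266 g 59.64258670806885
```

```bash
python3 -m handwheel '[[0,0,0,-0.004,0,0,0],[0,0,0,-0.004,0,0,0],[0,0,0,-0.002,0,0,0],[0,0,0,0,0,0,0],[0,0,0,0,0,0,0],[0,0,0,0,0,0,0],[0,0,0,0,0,0,0],[0,0,0,0,0,0,0]]' >/dev/null; python3 g.py &&
python3 -m handwheel '[[0,0,0,-0.004,0,0,0],[0,0,0,-0.004,0,0,0],[0,0,0,-0.002,0,0,0],[0,0,0,0,0,0,0],[0,0,0,0,0,0,0],[0,0,0,0,0,0,0],[0,0,0,0,0,0,0],[0,0,0,0,0,0,0]]' >/dev/null; python3 g.py && 
python3 -m handwheel '[[0,0,0,-0.004,0,0,0],[0,0,0,-0.004,0,0,0],[0,0,0,-0.002,0,0,0],[0,0,0,0,0,0,0],[0,0,0,0,0,0,0],[0,0,0,0,0,0,0],[0,0,0,0,0,0,0],[0,0,0,0,0,0,0]]' >/dev/null; python3 g.py
```

```text
t 17.2 pos [0.5444 0.0808 0.0905] ytilt [0.07 0.01] yaw 0.21 shift frac [ 0.1741 -0.0007 -0.0002] turn frac 0.0 F [-0.33  5.5   1.67] T [ 0.71 -0.01  0.  ] op 0.267 g 59.694764614105225
t 17.2 pos [0.5444 0.0808 0.0905] ytilt [0.07 0.01] yaw 0.21 shift frac [ 0.1741 -0.0007 -0.0002] turn frac 0.0 F [-0.33  5.5   1.67] T [ 0.71 -0.01  0.  ] op 0.267 g 59.694764614105225
t 17.2 pos [0.5444 0.0808 0.0905] ytilt [0.07 0.01] yaw 0.21 shift frac [ 0.1741 -0.0007 -0.0002] turn frac 0.0 F [-0.33  5.5   1.67] T [ 0.71 -0.01  0.  ] op 0.267 g 59.694764614105225
```

```bash
python3 -m handwheel '[[0,0,0,0,0,0,0],[0,0,0,0,0,0,0],[0,0,0,0,0,0,0],[0,0,0,0,0,0,0],[0,0,0,0,0,0,0],[0,0,0,0,0,0,0],[0,0,0,0,0,0,0],[0,0,0,0,0,0,0]]' >/dev/null; python3 g.py
python3 - <<'E'
from h import *
s=ctrl.camera("scene")
cv2.imwrite("pics/v4.png",cv2.resize(s[110:210,170:320],None,fx=5,fy=5,interpolation=2)); todo((.544,.133,.0906),0.2)
E
```

```text
t 18.0 pos [0.5444 0.0808 0.0905] ytilt [0.07 0.01] yaw 0.2 shift frac [ 0.1741 -0.0007 -0.0002] turn frac 0.0 F [-1.4   5.08  2.09] T [0.77 0.05 0.01] op 0.266 g 59.69342529773712
t 18.05 pos [0.5444 0.0808 0.0905] ytilt [0.07 0.01] yaw 0.21 shift frac [ 1.741e-01 -8.000e-04 -1.000e-04] turn frac 0.0 F [0.72 4.48 2.08] T [ 0.72  0.05 -0.01] op 0.269 g 59.69488978385925
```

View pics/v4.png

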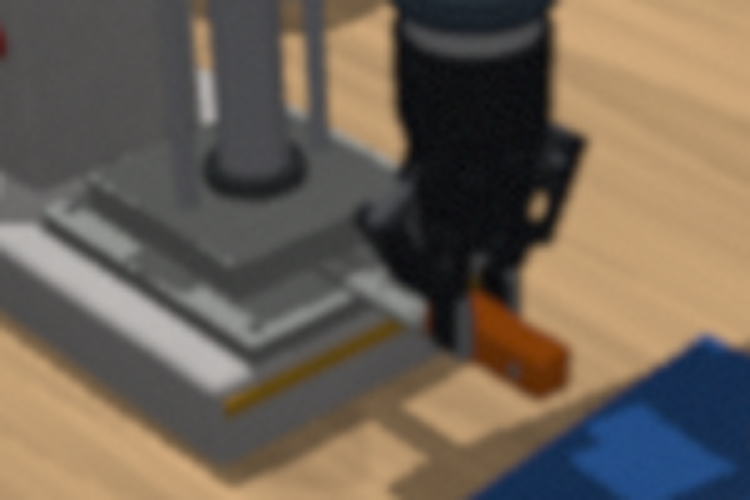

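The blade is in under the middle of the plate and dragging at about 5 N. I'll ease the vertical load a little to check that the drag comes from the wedge and not from tilt.

```bash
python3 -m handwheel '[[0,0,0,0,0,-0.001,0],[0,0,0,0,0,0,0],[0,0,0,0,0,0,0],[0,0,0,0,0,0,0],[0,0,0,0,0,0,0],[0,0,0,0,0,0,0],[0,0,0,0,0,0,0],[0,0,0,0,0,0,0]]' >/dev/null; python3 g.py
python3 -m handwheel '[[0,0,0,0,0,-0.001,0],[0,0,0,0,0,0,0],[0,0,0,0,0,0,0],[0,0,0,0,0,0,0],[0,0,0,0,0,0,0],[0,0,0,0,0,0,0],[0,0,0,0,0,0,0],[0,0,0,0,0,0,0]]' >/dev/null; python3 g.py
```

```text
t 18.85 pos [0.5443 0.0806 0.0906] ytilt [0.05 0.  ] yaw 0.21 shift frac [ 0.1748 -0.0005  0.0002] turn frac 0.0 F [-0.26  5.83 -0.22] T [ 0.78 -0.12  0.03] op 0.269 g 59.48477625846863
t 19.65 pos [0.5442 0.0803 0.0907] ytilt [ 0.03 -0.02] yaw 0.21 shift frac [ 1.756e-01 -1.000e-04  3.000e-04] turn frac 0.0001 F [-0.27  5.77 -1.18] T [ 0.82 -0.2   0.12] op 0.27 g 59.34213638305664
```

```bash
python3 -c "
from bench import ctrl
print(ctrl.hand_in())"
```

```text
the job is handed in; nothing more can be done
None
```

I handed the job in at about 20 s: the gauge is still gripped and level to within what I could measure. Its tip is about 40 mm in under the middle of the plate, with a steady drag of about 5.5 N, and the arm touched nothing else on the bench.

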